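# Empty the tilting tumbler through its funnel into a jar

### The job

Empty the bench tumbler into the storage jar: push the empty jar along the bench, without lifting it or knocking it over, fully home into the vee at the machine's foot, swing the orange funnel over it as far as it goes, then tip the drum right over with its crank so that all six nuts run through the funnel into the jar. Then bring the drum fully back upright and swing the funnel well clear of the jar again, leaving the filled jar standing in the vee. Do not disturb the other things on the bench.

Things in the scene. Friction and masses are not known exactly. Their poses are not given: they have to be found in the camera images.
- tumbler: Bench tumbling machine, fixed, purple frame about 160 (x) by 155 (y) mm. Origin on the bench under the middle of the drum's tilt axis; its axes: z up, x along the tilt axis (the crank is on the -x side, facing the robot), and the drum tips towards -y, over the jar's place. The two uprights stand at x = +-72 mm and reach 240 mm high.
- tilt_axis (a point): Middle of the drum's tilt axis, 220 mm above the bench (tumbler frame 0, 0, 220). The tilt axis is the tumbler's x axis.
- drum_tilt (a joint): Tilt of the steel drum, rad: 0 = upright (mouth up, at its stop), grows to 2.05 (stop) as it tips over towards the tumbler's -y. Stiff: about 0.4 N m friction plus up to 0.5 N m of weight, and it stays where it is left. A gear motor hangs under the drum and tips with it; they reach up to about 335 mm on the way. Nuts begin to slide out at about 1.7 rad.
- crank_grip (a point): Middle of the crank's black round grip, 22 mm diameter, 66 mm long, along the tumbler's x axis, at tumbler x = -125 mm (grip x -92 to -158, free on all sides; crank arm at x = -86). It turns with the drum about the tilt axis at 95 mm radius: at drum_tilt 0 it is 82 mm to +y of the axis and 47.5 mm above it; it passes straight above the axis at 1.05 rad.
- drum_mouth (a point): Centre of the drum's open mouth, 104 mm across. The drum is 110 mm deep, 90 mm wide at its foot; upright, its axis is 32 mm on the +y side of the tilt axis and its mouth 275 mm high.
- funnel_swing (a joint): Swing of the orange funnel about its vertical pin, rad: 0 = over the jar's place (at its stop), grows to 2.70 (stop) as it swings out, counter-clockwise seen from above, away from the machine. Light friction (0.08 N m); it stays where it is left. More than 1.45 is well clear of the jar.
- funnel_pin (a point): On the vertical pin that the funnel swings about, 150 mm above the bench; tumbler frame (74, -83, 150) mm. The bar that carries it runs from the upright at x = 64 to 80 mm, 120 to 132 mm high, and the jar passes under it.
- funnel_knob (a point): On the axis of the funnel's upright black knob, 20 mm diameter, from 149 to 199 mm above the bench; this point is 180 mm high. It circles the pin at a radius of 70 mm; at funnel_swing 0 it is at (-41, -57) mm from the pin in the tumbler's axes. It may be pinched from above or pushed.
- funnel_spout (a point): Centre of the lower end of the funnel's spout, 92 mm above the bench: 7 mm above the jar. Spout 53 mm outside, 47 mm bore; funnel mouth 112 mm across at 150 mm high. The centre is 74 mm from the pin.
- vee_center (a point): Point on the bench where the jar's centre must stand when the jar is fully home against both slick white blades of the vee, straight below the funnel at swing 0; tumbler frame (0, -83, 0) mm. The vee opens towards the tumbler's -y; its blades are 28 mm high and spread at 45 degrees to x = +-44 mm, and centre the jar.
- jar: Clear round storage jar with blue bands, standing empty and upright. Origin at the centre of its underside, z up. 85 mm high, 76 mm diameter up to 58 mm high, neck 66 mm outside and 58 mm inside, wall 4 mm, about 220 g. Pushed at 45 mm height or lower it slides upright on the bench.
- nut1: One of six equal brass-coloured hex nuts, 21 mm across flats, 24 mm across corners, 11 mm thick, 25 g, lying in the drum. Origin at the centre of one face.
- nut2: One of six equal brass-coloured hex nuts, 21 mm across flats, 24 mm across corners, 11 mm thick, 25 g, lying in the drum. Origin at the centre of one face.
- nut3: One of six equal brass-coloured hex nuts, 21 mm across flats, 24 mm across corners, 11 mm thick, 25 g, lying in the drum. Origin at the centre of one face.
- nut4: One of six equal brass-coloured hex nuts, 21 mm across flats, 24 mm across corners, 11 mm thick, 25 g, lying in the drum. Origin at the centre of one face.
- nut5: One of six equal brass-coloured hex nuts, 21 mm across flats, 24 mm across corners, 11 mm thick, 25 g, lying in the drum. Origin at the centre of one face.
- nut6: One of six equal brass-coloured hex nuts, 21 mm across flats, 24 mm across corners, 11 mm thick, 25 g, lying in the drum. Origin at the centre of one face.
- meter: Red instrument box 70 x 110 x 45 mm; leave alone. Origin under its centre.
- tin: Teal round tin, 84 mm diameter, 48 mm high; leave alone. Origin under its centre.
- castor: Black rubber castor wheel lying flat, 90 mm diameter, 26 mm high; leave alone. Origin under its centre.
- spanner: Steel spanner 170 mm long lying flat along its x; leave alone.
- screwdriver: Screwdriver 190 mm long lying along its x; leave alone.
- spare_crank: Spare crank, black grip and 110 mm steel arm, lying flat; leave alone.
- brass_collar: Brass collar 72 mm diameter, 14 mm high, lying flat; leave alone.
Things that resemble listed ones, but are neither listed nor needed, are in the scene too. Of the things like the jar, leave any that is purple or yellow; of the rest the larger one is meant.

How it is judged (in metres and radians):
On the way, in this order (a step that is already met when the one before it is completed fails the run):
1. the jar stands home in the vee with the funnel swung over it, the drum still upright (horizontal distance between jar and vee_center below 0.01 m and angle between jar's own z axis and vertical below 0.1 rad and value of joint funnel_swing below 0.1 rad and value of joint drum_tilt below 0.15 rad), for 0.2 s.
2. the drum is tipped over the funnel (past 1.7 rad), with the jar and funnel still in place (horizontal distance between jar and vee_center below 0.01 m and angle between jar's own z axis and vertical below 0.1 rad and value of joint funnel_swing below 0.1 rad and value of joint drum_tilt above 1.7 rad), for 0.2 s.
3. the drum is upright again (within 0.1 rad) with all six nuts in the jar (z of nut1 in the frame of jar between 0 and 0.075 m and horizontal distance between each of nut1, nut2, nut3, nut4, nut5, nut6 and jar below 0.036 m and z of nut2 in the frame of jar between 0 and 0.075 m and z of nut3 in the frame of jar between 0 and 0.075 m and z of nut4 in the frame of jar between 0 and 0.075 m and z of nut5 in the frame of jar between 0 and 0.075 m and z of nut6 in the frame of jar between 0 and 0.075 m and value of joint drum_tilt below 0.1 rad), for 0.2 s.
At the end, for the whole second after the job is handed in: All six nuts lie in the jar; the jar stands upright (within 0.1 rad) and at rest in the vee, its centre within 10 mm of vee_center; the drum is upright (drum_tilt below 0.1 rad); the funnel is swung clear (funnel_swing above 1.45 rad) (all of step 3 and horizontal distance between jar and vee_center below 0.01 m and angle between jar's own z axis and vertical below 0.1 rad and value of joint funnel_swing above 1.45 rad and linear speed of jar below 0.02 m/s); the robot touches nothing.
It fails at once if the jar is lifted more than 20 mm off the bench (height (world z) of jar above 0.02 m).
It fails at once if the jar is tipped over (more than 0.6 rad) (angle between jar's own z axis and vertical above 0.6 rad).
It fails at once if any other thing on the bench is moved more than 30 mm (distance of any of meter, tin, castor, spanner, screwdriver, spare_crank, brass_collar from where it was at the start of the episode above 0.03 m).
It also fails if it takes over 72 s, if anything falls off the work surface, if the arm or the gripper's body presses on something with over 40 N, if the wrist force passes 120 N, or if a joint passes its speed limit or range.

### The arm

A 6-joint arm with a two-finger parallel gripper is mounted at the origin on the work surface. World frame = base frame: x ahead of the robot, y to its left, z up, the work surface at z = 0. Lengths are in m, angles in degrees, forces in N, time in s.
With the tool pointing down it reaches from about 0.375 to 0.9 m from the base axis. Payload 3.1 kg.
Tool frame: the origin (TCP) lies on the centre line of the jaws, within the pads' length; the fingertips stand 19 mm ahead of it and the grasp point (between the pads) is the TCP (tips_ahead is the distance from the TCP to the fingertips, in m); z points along the fingers, y is the line along which they close (so a half turn about z gives the same grasp; the last joint's range is limited). The gripper opens to 87 mm and grips with 3 to 60 N. Pads are 19 mm wide; open, the fingers measure 117 mm over their backs; the gripper's body (75 mm by 190 mm) begins 51 mm behind the grasp point.
Start: joints at [-85.514, 30.224, 82.088, -0, 67.689, -10.227], TCP at [0.159, -0.604, 0.242] pointing down, gripper open.
Joint ranges: [-176.69, 176.69], [-43.24, 126.21], [12.49, 139.97], [-82, 262], [0, 151.66], [-163.58, 163.58]. Speed limits (degrees/s): [159.86, 159.86, 180, 180, 180, 180].

### API

Orientations are given as a 3x3 rotation matrix whose columns are the frame's x, y, z axes.
In Python, from rig import read_state, capture, hand_in, trace, landmark_of, tips_ahead gives the robot as it stands.
- The arm moves only by the shell command python3 -m jog 'ROWS'. ROWS is JSON, a list of rows, each an object of numbers: "tx", "ty", "tz": the shift along the tool's x, y, z in cm; "roll": the turn about the tool's z in rad; "jaw": the opening, from 0 (shut) to 1 (fully open). A call has 1 to 8 rows; each row shifts and turns the commanded pose from where the row before left it, along the tool's axes as they then stand; what a row does not reach is not made up. A row lasts 1/10 s, in which the tool goes at most 50 mm and 8.59 degrees, less where a joint would pass 70% of its speed; a pose out of reach is approached as far as the arm can. A call with a gripper value outside its range is refused whole. The fingers move at their own pace and stop on an object; the grip force is fixed at half the most. Time passes only in rows, so rows that do not move let the fingers close. It gives the time, the measured TCP pose, the force, the opening and the grip force at its end, in the units of the state.
- read_state(): the state, without advancing time (a new reading comes with each control period).
- capture(name): name is "side" or "top"; returns a dict with "img" (384x512x3 uint8, red, green, blue), "vertical_fov" (degrees; the focal length in pixels is half the picture's height over the tangent of half this angle, whatever the lens; pixels are square), "cx", "cy" (the principal point, pixels), "cam_to_world" (4x4, takes a point from camera to world coordinates). Camera axes: x right, y up, looking along -z (the intrinsics and any distortion apply to the point x, -y, -z); pixel columns grow to the right and rows downward; lengths in m; the calibration is good to about 2 mm. A picture is of the moment at which its call begins. There is no depth.
- hand_in(): hands the job in; it is judged then, once.
Trained networks look in the newest picture that a camera, given by its name, has taken for a name from the list of things; names that differ only in an ending like _2 or _b are one class to them, and where a whole thing is asked for, a point or a joint stands for the part that bears it (a point fixed in the world has none). Each returns a list of dicts, best first, with "p" (0 to 1); they miss things now and then, are a little off and sometimes report something else, mostly with a low value. They report only what shows in the picture. A call takes as long as a camera call. They do not tell look-alikes from the thing itself.
- trace(camera, thing): "pixels" (384x512 bool, what is visible of it) and "bbox" ([left, top, width, height] in pixels, round what is visible of it).
- landmark_of(camera, thing): "point" ([row, column] in pixels: a listed point, or the origin of a listed thing).
The state is a dict: "time_s": time; "joint_positions": joint angles; "qvel": joint speeds; "tau": joint torques, N m; "position": TCP position; "tcp_rot": TCP orientation; "force": force on the tool from outside, world axes, zero at the start; "moment": the same for the moment, N m; "opening": opening from 0.0 (shut) to 1.0 (fully open); "grasp_force": force on a finger pad.
Only numpy, scipy, OpenCV 4.12 (cv2) and the standard library are available. Lean on these libraries where they do the work, as an engineer would, in place of code of your own. Each camera call takes 0.05 s, during which the arm holds its last target. There are 200 camera calls.

## Working session

There is one attempt and no reset: what is moved stays moved. The work goes in short steps, Python scripts to look and compute and a shell command to move; the robot and the scene stay as the last step left them, time stands still between calls to the robot, and variables do not carry over. Pictures are saved under pics/ and viewed, at most 10 in all, crops included, and the job is handed in when it is done.

```bash
mkdir -p pics; ls
cat > h.py <<'E'
import numpy as np,cv2
from rig import *
def K(c):
    f=384/2/np.tan(np.radians(c["vertical_fov"])/2); return f
def ray(c,rc):
    f=K(c);d=np.array([(rc[1]-c["cx"])/f,-(rc[0]-c["cy"])/f,-1.]);M=np.array(c["cam_to_world"])
    return M[:3,3],M[:3,:3]@d
def atz(c,rc,z):
    o,d=ray(c,rc);return o+d*(z-o[2])/d[2]
def pix(c,p):
    M=np.array(c["cam_to_world"]);q=M[:3,:3].T@(np.array(p)-M[:3,3]);f=K(c)
    return np.array([c["cy"]-f*q[1]/-q[2],c["cx"]+f*q[0]/-q[2]])
E
python3 - <<'E'
from h import *
for n in("side","top"):
    c=capture(n);cv2.imwrite(f"pics/{n}0.png",c["img"][:,:,::-1])
    print(n,{k:v for k,v in c.items() if k not in("img",)})
    for t,z in(("jar",0),("tilt_axis",.22),("crank_grip",.2675),("funnel_pin",.15),("funnel_knob",.18),("funnel_spout",.092),("vee_center",0),("drum_mouth",.275),("tumbler",0)):
        for r in landmark_of(n,t)[:4]: print(n,t,round(r["p"],2),np.round(r["point"],1),atz(c,r["point"],z).round(3))
print(read_state())
E
```

```text
pics
side {'vertical_fov': 48.873201547709094, 'cx': 255.15979424889653, 'cy': 184.07776374267354, 'cam_to_world': array([[ 0.978984  ,  0.11192099, -0.17048173,  0.37158156],
       [-0.20387445,  0.55781664, -0.80453452, -0.96250139],
       [ 0.00505325,  0.8223833 ,  0.5689114 ,  0.86566786],
       [ 0.        ,  0.        ,  0.        ,  1.        ]])}
side jar 0.95 [297.3 288.3] [ 0.61  -0.261 -0.   ]
side jar 0.94 [268.2 247.7] [ 0.526 -0.139  0.   ]
side jar 0.74 [350.2 249.3] [ 0.481 -0.392  0.   ]
side jar 0.7 [310.1 225.5] [ 0.444 -0.269  0.   ]
side tilt_axis 0.86 [146.  232.9] [0.54  0.166 0.22 ]
side crank_grip 0.57 [127.8 188.2] [0.411 0.222 0.268]
side funnel_pin 0.66 [176.8 261.1] [0.612 0.084 0.15 ]
side funnel_knob 0.95 [166.9 282.5] [0.677 0.08  0.18 ]
side funnel_knob 0.72 [220.5 237.4] [ 0.5   -0.143  0.18 ]
side funnel_knob 0.63 [200.7 232. ] [ 0.5   -0.058  0.18 ]
side funnel_knob 0.18 [340.7 306.8] [ 0.567 -0.513  0.18 ]
side funnel_spout 0.87 [201.6 279.7] [0.657 0.025 0.092]
side vee_center 0.72 [220.5 236.7] [0.531 0.073 0.   ]
side drum_mouth 0.7 [133.4 
[... 1858 characters left out ...]
556989e-04,
        6.76897873e+01, -1.02297890e+01]), 'qvel': array([ 0.02092864,  0.07054267,  0.0924064 ,  0.04619501, -0.1089783 ,
        0.07344326]), 'tau': array([ 3.50897408e-04, -4.40019786e+01, -1.76988727e+01,  6.35219389e-02,
        5.04088984e-02, -1.12134489e-05]), 'position': array([ 0.15875076, -0.60448782,  0.24155463]), 'tcp_rot': array([[ 9.67201525e-01,  2.54010256e-01, -1.23615840e-05],
       [ 2.54010256e-01, -9.67201525e-01, -4.81645280e-06],
       [-1.31795713e-05,  1.51851138e-06, -1.00000000e+00]]), 'force': array([ 0.33402762, -0.9975317 , -0.28064309]), 'moment': array([ 0.01934673, -0.00581012, -0.0137804 ]), 'grasp_force': 0.0, 'opening': 0.9970112112699311}
```

View pics/side0.png

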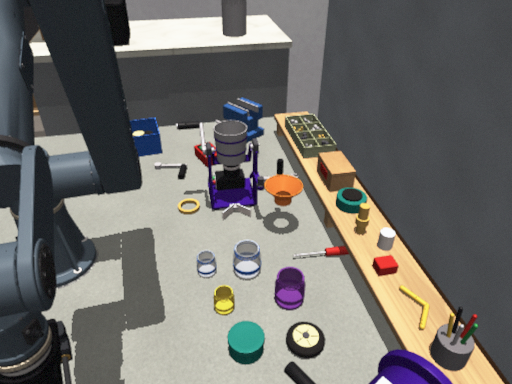

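View pics/top0.png

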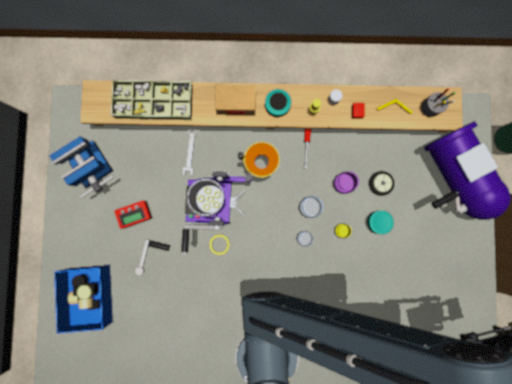

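Candidates for the jar, as top-view (col,row):
- large clear jar with blue bands at (310,207), side view (247,260)
- small clear jar at (304,239), side view (206,263)
- purple jar at (345,183)
- yellow jar at (342,230)

I choose the large clear one. The funnel is swung out at (262,160), and the crank grip is near (183,240). Next I fit the tumbler pose and check the choice in a crop.

```bash
cat > fit.py <<'E'
from h import *
from scipy.optimize import least_squares
P={"tilt_axis":(0,0,.22),"funnel_pin":(.074,-.083,.15),"vee_center":(0,-.083,0),"drum_mouth":(0,.032,.275),"crank_grip":(-.125,.082,.2675),"tumbler":(0,0,0)}
obs=[];cs={}
for n in("side","top"):
    c=capture(n);cs[n]=c
    for t in P:
        for r in landmark_of(n,t):
            w=pix(c,np.array([.537,.157,0])+P[t])
            if np.hypot(*(w-r["point"]))<20: obs.append((n,t,r["point"],r["p"]));break
def W(v,p):
    a=v[2];return np.array([v[0]+np.cos(a)*p[0]-np.sin(a)*p[1],v[1]+np.sin(a)*p[0]+np.cos(a)*p[1],p[2]])
def res(v): return np.concatenate([pix(cs[n],W(v,P[t]))-q for n,t,q,_ in obs])
s=least_squares(res,[.537,.157,0],loss="soft_l1",f_scale=1.5)
print("tumbler",s.x[:2].round(4),np.degrees(s.x[2]).round(2))
for o,r in zip(obs,res(s.x).reshape(-1,2)): print(o[0],o[1],round(o[3],2),r.round(1))
for k in P: print(k,W(s.x,P[k]).round(4))
for t,h,g in(("jar",.0425,(.52,-.14)),("funnel_knob",.18,(.676,.09))):
  for n in cs:
    c=cs[n]
    for r in trace(n,t)[:5]:
        ys,xs=np.nonzero(r["pixels"]);print(n,t,"mask",round(r["p"],2),len(ys),r["bbox"],"ctr",atz(c,[(ys.min()+ys.max())/2,(xs.min()+xs.max())/2],h).round(4))
c=cs["top"]["img"][:,:,::-1]
a=cv2.resize(c[140:260,160:360],None,fx=3.9,fy=3.9,interpolation=2);cv2.imwrite("pics/crop1.png",a)
E
python3 fit.py
```

```text
tumbler [0.5359 0.1574] -2.23
side tilt_axis 0.88 [ 0.2 -0.9]
side funnel_pin 0.7 [-0.1 -0.8]
side vee_center 0.81 [-1.6 -0.6]
side drum_mouth 0.57 [-1.1 -2.3]
side crank_grip 0.71 [0.3 2.8]
side tumbler 0.77 [-1.5  5.3]
top tilt_axis 0.59 [-1.1 -1.5]
top funnel_pin 0.63 [-1.9  0.9]
top vee_center 0.71 [ 2.6 -0.5]
top drum_mouth 0.95 [-0.3  0.6]
top crank_grip 0.89 [0.  3.1]
top tumbler 0.88 [1.6 0.5]
tilt_axis [0.5359 0.1574 0.22  ]
funnel_pin [0.6066 0.0716 0.15  ]
vee_center [0.5327 0.0745 0.    ]
drum_mouth [0.5371 0.1894 0.275 ]
crank_grip [0.4142 0.2442 0.2675]
tumbler [0.5359 0.1574 0.    ]
side jar mask 0.84 961 [233.1, 238.3, 30.7, 41.1] ctr [ 0.5216 -0.147   0.0425]
side jar mask 0.76 512 [213.6, 288.8, 22.7, 27.2] ctr [ 0.4413 -0.2738  0.0425]
side jar mask 0.75 441 [196.4, 251.5, 19.4, 30.8] ctr [ 0.4129 -0.1441  0.0425]
side jar mask 0.63 1130 [278.2, 267.1, 28.0, 43.4] ctr [ 0.61   -0.2693  0.0425]
top jar mask 0.94 478 [331.2, 172.6, 30.8, 20.4] ctr [ 0.6095 -0.2641  0.0425]
top jar mask 0.73 425 [298.2, 197.6, 25.7, 18.5] ctr [ 0.5239 -0.1452  0.0425]
top jar mask 0.48 208 [335.1, 221.5, 17.5, 12.6] ctr [ 0.4437 -0.2557  0.0425]
top jar mask 0.46 207 [297.9, 232.0, 12.6, 14.1] ctr [ 0.4122 -0.1255  0.0425]
side funnel_knob mask 0.62 985 [259.2, 158.7, 43.2, 47.2] ctr [0.6486 0.0009 0.18  ]
top funnel_knob mask 0.89 883 [239.4, 138.0, 38.2, 41.6] ctr [0.6584 0.0374 0.18  ]
top funnel_knob mask 0.36 1358 [184.1, 178.8, 41.1, 76.2] ctr [0.4841 0.2079 0.18  ]
```

View pics/crop1.png

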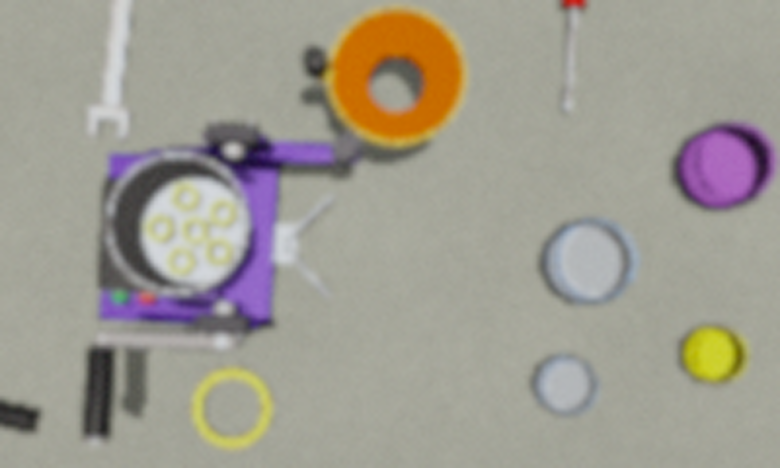

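The crop shows the large clear jar at (590,260), the vee opening right with its mouth around (330,246), and the crank grip at (98,392). The knob is at (315,60) and the funnel mouth centre at (397,76).

Run:
```python
from h import *
c=capture("top")
for n,x,y,z in(("veetips",330,246,.028),("veeapex",285,240,.028),("knobtop",315,60,.199),("pin",345,150,.15),("mouth",397,76,.15),("grip",98,392,.2785),("jar top",592,261,.085),("tip1",330,200,.028),("tip2",330,293,.028),("upL",230,148,.24),("upR",226,312,.24)):
    print(n,atz(c,[140+y/3.9-.4,160+x/3.9-.4],z).round(4))
```

```text
veetips [0.5316 0.0859 0.028 ]
veeapex [0.5362 0.1263 0.028 ]
knobtop [0.6697 0.0948 0.199 ]
pin [0.6045 0.071  0.15  ]
mouth [0.6663 0.0297 0.15  ]
grip [0.4118 0.2411 0.2785]
jar top [ 0.5205 -0.1405  0.085 ]
tip1 [0.5729 0.0869 0.028 ]
tip2 [0.4896 0.085  0.028 ]
upL [0.5942 0.1553 0.24  ]
upR [0.4709 0.1549 0.24  ]
```

```bash
python3 -m jog '[{"roll":0.103,"jaw":1},{"roll":0.103,"jaw":1},{"roll":0.101,"jaw":1},{"tx":2,"ty":-2},{"tx":3.3,"ty":-3.5},{"tx":3.3,"ty":-3.5},{"tx":3.3,"ty":-3.5},{"tx":3.3,"ty":-3.5}]'; python3 -m jog '[{"tx":3.3,"ty":-3.5},{"tx":3.3,"ty":-3.5},{"tx":3.3,"ty":-3.5},{"tx":3.3,"ty":-3.5},{"tx":3.3,"ty":-3.5},{"tx":2,"ty":-2.2},{},{}]'; python3 -c "
from rig import read_state as r
print(r()['tcp_rot'].round(4))"
```

```text
[[ 0.9672  0.254   0.    ]
 [ 0.254  -0.9672  0.    ]
 [ 0.     -0.     -1.    ]]$[0]: bad value
$[0]: bad value
```

```bash
python3 -m jog '[{"roll":0.103,"jaw":1.0}]' ; python3 -m jog '[{"tx":0,"ty":0,"tz":0,"roll":0.05,"jaw":1}]'; python3 -m jog '[{"tx":0.5}]'; python3 -m jog --help | head -20
```

```text
time_s: 2.05
position: [0.1588, -0.6045, 0.2415]
tcp_rot: [[0.979, 0.204, -0.0], [0.204, -0.979, 0.0], [-0.0, -0.0, -1.0]]
force: [-0.7, 0.1, -0.2]
opening: 1.003
grasp_force: 0.0$[0]: bad value
$[0]: bad value
invalid input: not JSON, or not a number
```

```bash
python3 -m jog '[{"tx":0,"ty":0,"tz":0,"roll":0.13,"jaw":1},{"tx":0,"ty":0,"tz":0,"roll":0.127,"jaw":1},{"tx":2,"ty":-2,"tz":0,"roll":0,"jaw":1},{"tx":3.3,"ty":-3.5,"tz":0,"roll":0,"jaw":1},{"tx":3.3,"ty":-3.5,"tz":0,"roll":0,"jaw":1},{"tx":3.3,"ty":-3.5,"tz":0,"roll":0,"jaw":1},{"tx":3.3,"ty":-3.5,"tz":0,"roll":0,"jaw":1},{"tx":3.3,"ty":-3.5,"tz":0,"roll":0,"jaw":1}]'; python3 -m jog '[{"tx":3.3,"ty":-3.5,"tz":0,"roll":0,"jaw":1},{"tx":3.3,"ty":-3.5,"tz":0,"roll":0,"jaw":1},{"tx":3.3,"ty":-3.5,"tz":0,"roll":0,"jaw":1},{"tx":3.3,"ty":-3.5,"tz":0,"roll":0,"jaw":1},{"tx":2,"ty":-2.2,"tz":0,"roll":0,"jaw":1},{"tx":0,"ty":0,"tz":0,"roll":0,"jaw":1},{"tx":0,"ty":0,"tz":0,"roll":0,"jaw":1}]'
```

```text
time_s: 2.85
position: [0.3545, -0.4177, 0.2418]
tcp_rot: [[0.999, -0.051, 0.0], [-0.051, -0.999, -0.001], [0.0, 0.0, -1.0]]
force: [0.9, 0.0, -0.0]
opening: 0.999
grasp_force: 0.0
time_s: 3.55
position: [0.5135, -0.2644, 0.2415]
tcp_rot: [[0.999, -0.048, -0.0], [-0.048, -0.999, -0.0], [-0.0, 0.0, -1.0]]
force: [-0.1, 0.3, 0.7]
opening: 1.002
grasp_force: 0.0
```

```bash
python3 -m jog '[{"tx":0.1,"ty":0,"tz":4.5,"roll":0,"jaw":1},{"tx":0,"ty":0,"tz":4.5,"roll":0,"jaw":1},{"tx":0,"ty":0,"tz":4.5,"roll":0,"jaw":1},{"tx":0,"ty":0,"tz":3.5,"roll":0,"jaw":1},{"tx":0,"ty":0,"tz":2,"roll":0,"jaw":1},{"tx":0,"ty":0,"tz":1,"roll":0,"jaw":1},{"tx":0,"ty":0,"tz":0,"roll":0,"jaw":1}]'
python3 - <<'E'
from h import *
c=capture("side");a=c["img"][140:330,150:350,::-1];cv2.imwrite("pics/s1.png",cv2.resize(a,None,fx=3,fy=3,interpolation=2))
for n in("side","top"):
    c=capture(n)
    for r in trace(n,"jar")[:4]:
        b=r["bbox"];print(n,round(r["p"],2),b,atz(c,[b[1]+b[3]/2,b[0]+b[2]/2],.0425).round(3))
E
```

```text
time_s: 4.25
position: [0.513, -0.2656, 0.0405]
tcp_rot: [[0.999, -0.052, -0.002], [-0.052, -0.999, 0.001], [-0.002, -0.001, -1.0]]
force: [0.2, 0.1, -0.0]
opening: 1.002
grasp_force: 0.0
side 0.89 [213.3, 287.0, 22.4, 28.9] [ 0.442 -0.277  0.042]
side 0.76 [277.5, 266.5, 26.6, 43.7] [ 0.612 -0.269  0.042]
side 0.63 [194.7, 250.4, 19.6, 28.3] [ 0.408 -0.143  0.043]
top 0.7 [331.8, 172.9, 25.8, 22.8] [ 0.601 -0.261  0.042]
top 0.54 [299.1, 196.7, 20.4, 16.8] [ 0.527 -0.139  0.042]
```

View pics/s1.png

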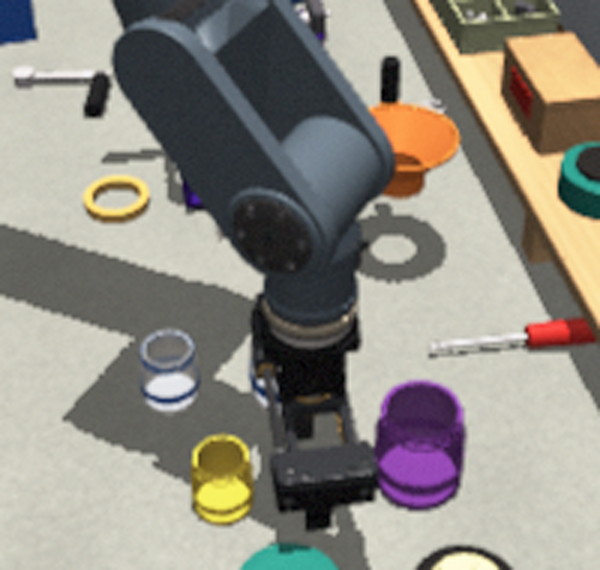

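The gripper hangs behind the jar, between the yellow jar at (222,480) and the purple one at (420,440). The orange funnel is still swung out. Now I push.

```bash
python3 -m jog '[{"tx":0.1,"ty":-1.5,"tz":-0.1,"roll":0,"jaw":1},{"tx":0,"ty":-0.6,"tz":0,"roll":0,"jaw":1},{"tx":0,"ty":-0.6,"tz":0,"roll":0,"jaw":1},{"tx":0,"ty":-1,"tz":0,"roll":0,"jaw":1},{"tx":0,"ty":-1.5,"tz":0,"roll":0,"jaw":1},{"tx":0,"ty":-1.5,"tz":0,"roll":0,"jaw":1},{"tx":0,"ty":-1.5,"tz":0,"roll":0,"jaw":1},{"tx":0,"ty":-1,"tz":0,"roll":0,"jaw":1}]'
python3 - <<'E'
from h import *
for n in("side","top"):
    c=capture(n)
    for r in trace(n,"jar")[:5]:
        b=r["bbox"];print(n,round(r["p"],2),b,atz(c,[b[1]+b[3]/2,b[0]+b[2]/2],.0425).round(3))
cv2.imwrite("pics/t2.png",cv2.resize(c["img"][140:290,180:380,::-1],None,fx=3,fy=3,interpolation=2))
E
```

```text
time_s: 5.3
position: [0.5195, -0.1709, 0.0424]
tcp_rot: [[0.999, -0.049, -0.001], [-0.049, -0.999, 0.001], [-0.001, -0.001, -1.0]]
force: [0.1, -0.2, 0.6]
opening: 1.001
grasp_force: 0.4
side 0.93 [273.9, 265.3, 30.4, 44.4] [ 0.609 -0.266  0.042]
side 0.74 [195.6, 251.6, 22.4, 29.4] [ 0.413 -0.151  0.042]
side 0.64 [214.8, 285.8, 22.4, 32.2] [ 0.446 -0.279  0.042]
side 0.63 [232.3, 236.7, 25.7, 22.6] [ 0.526 -0.102  0.043]
top 0.89 [331.1, 172.6, 26.4, 22.0] [ 0.604 -0.26   0.042]
top 0.56 [286.7, 195.8, 9.7, 1.5] [ 0.555 -0.078  0.042]
```

View pics/t2.png

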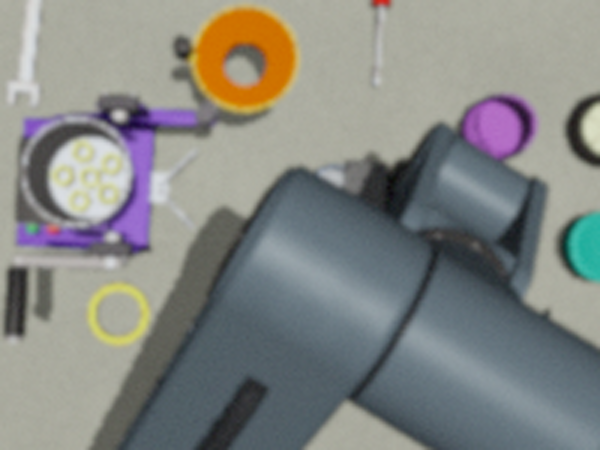

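The purple vee mouth is clear at (185,185), and the arm hides the jar, whose rim just shows at (330,175). Continuing.

```bash
python3 -m jog '[{"tx":0.05,"ty":-1.5,"tz":0,"roll":0,"jaw":1},{"tx":0.05,"ty":-2,"tz":0,"roll":0,"jaw":1},{"tx":0,"ty":-2,"tz":0,"roll":0,"jaw":1},{"tx":0,"ty":-2,"tz":0,"roll":0,"jaw":1},{"tx":0,"ty":-2,"tz":0,"roll":0,"jaw":1},{"tx":0,"ty":-1.5,"tz":0,"roll":0,"jaw":1},{"tx":0,"ty":-1,"tz":0,"roll":0,"jaw":1},{"tx":0,"ty":0,"tz":0,"roll":0,"jaw":1}]';python3 -m jog '[{"tx":0,"ty":-0.5,"tz":0,"roll":0,"jaw":1},{"tx":0,"ty":-0.5,"tz":0,"roll":0,"jaw":1},{"tx":0,"ty":0,"tz":0,"roll":0,"jaw":1}]';python3 -m jog '[{"tx":0,"ty":-0.5,"tz":0,"roll":0,"jaw":1},{"tx":0,"ty":0,"tz":0,"roll":0,"jaw":1}]';python3 - <<'E'
from h import *
c=capture("side")
for r in trace("side","jar")[:5]:
        b=r["bbox"];print(round(r["p"],2),b,atz(c,[b[1]+b[3]/2,b[0]+b[2]/2],.0425).round(3))
cv2.imwrite("pics/s3.png",cv2.resize(c["img"][100:290,170:340,::-1],None,fx=3,fy=3,interpolation=2))
E
```

```text
time_s: 6.3
position: [0.5266, -0.052, 0.0425]
tcp_rot: [[0.999, -0.049, -0.001], [-0.049, -0.999, 0.0], [-0.001, -0.0, -1.0]]
force: [0.3, -0.0, -0.1]
opening: 1.002
grasp_force: 0.0
time_s: 6.6
position: [0.5273, -0.0431, 0.0425]
tcp_rot: [[0.999, -0.05, -0.0], [-0.05, -0.999, 0.0], [-0.0, -0.0, -1.0]]
force: [-0.7, -0.3, 0.6]
opening: 1.001
grasp_force: 0.0
time_s: 6.8
position: [0.5275, -0.038, 0.0425]
tcp_rot: [[0.999, -0.05, -0.0], [-0.05, -0.999, 0.0], [-0.0, -0.0, -1.0]]
force: [0.7, -0.7, -0.7]
opening: 1.001
grasp_force: 0.0
0.98 [275.6, 265.5, 27.6, 44.5] [ 0.609 -0.267  0.042]
0.93 [214.3, 288.0, 20.3, 29.8] [ 0.441 -0.281  0.042]
0.91 [197.6, 251.4, 21.4, 27.4] [ 0.417 -0.147  0.042]
```

View pics/s3.png

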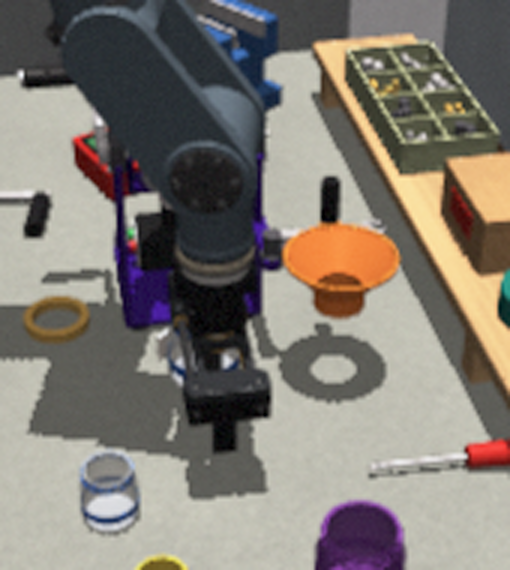

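The jar sits between the gripper and the vee at about (195,355), upright, with the funnel well clear at (340,260). I push the last bit and watch the force.

```bash
python3 -m jog '[{"tx":0,"ty":-0.5,"tz":0,"roll":0,"jaw":1},{"tx":0,"ty":-0.4,"tz":0,"roll":0,"jaw":1},{"tx":0,"ty":0,"tz":0,"roll":0,"jaw":1}]'|grep -E "pos|force";python3 -m jog '[{"tx":0,"ty":-0.4,"tz":0,"roll":0,"jaw":1},{"tx":0,"ty":0,"tz":0,"roll":0,"jaw":1}]'|grep -E "pos|force"; python3 -m jog '[{"tx":0,"ty":-0.3,"tz":0,"roll":0,"jaw":1},{"tx":0,"ty":0,"tz":0,"roll":0,"jaw":1}]'|grep -E "pos|force"
```

```text
position: [0.5279, -0.0286, 0.0425]
force: [-1.1, -0.7, 0.0]
grasp_force: 0.0
position: [0.5282, -0.0248, 0.0425]
force: [0.1, 0.1, 0.4]
grasp_force: 0.0
position: [0.5284, -0.0219, 0.0426]
force: [0.6, 0.2, -0.7]
grasp_force: 0.0
```

```bash
for i in 1; do python3 -m jog '[{"tx":0,"ty":-0.2,"tz":0,"roll":0,"jaw":1},{"tx":0,"ty":0,"tz":0,"roll":0,"jaw":1}]'|grep -E "pos|^force"; python3 -m jog '[{"tx":0,"ty":-0.2,"tz":0,"roll":0,"jaw":1},{"tx":0,"ty":0,"tz":0,"roll":0,"jaw":1}]'|grep -E "pos|^force"; python3 -m jog '[{"tx":0,"ty":-0.2,"tz":0,"roll":0,"jaw":1},{"tx":0,"ty":0,"tz":0,"roll":0,"jaw":1}]'|grep -E "pos|^force|open"; done
```

```text
position: [0.5285, -0.0201, 0.0425]
force: [-0.9, 0.2, 0.6]
position: [0.5287, -0.0185, 0.0427]
force: [-0.7, -2.2, 0.7]
position: [0.5291, -0.0177, 0.0431]
force: [-1.6, -8.3, 4.6]
opening: 1.0
```

Firm contact at the expected place. I back off, raise and look.

```bash
python3 -m jog '[{"tx":0,"ty":1,"tz":0,"roll":0,"jaw":1},{"tx":0,"ty":3,"tz":0,"roll":0,"jaw":1},{"tx":0,"ty":4,"tz":0,"roll":0,"jaw":1},{"tx":0,"ty":2,"tz":-4,"roll":0,"jaw":1},{"tx":0,"ty":2,"tz":-4,"roll":0,"jaw":1},{"tx":0,"ty":2,"tz":-4,"roll":0,"jaw":1},{"tx":0,"ty":2,"tz":-4,"roll":0,"jaw":1},{"tx":0,"ty":2,"tz":-4,"roll":0,"jaw":1}]'
python3 - <<'E'
from h import *
for n in("side","top"):
    c=capture(n)
    for r in trace(n,"jar")[:5]:
        b=r["bbox"];print(n,round(r["p"],2),b,atz(c,[b[1]+b[3]/2,b[0]+b[2]/2],.0425).round(3))
    for t,z in(("jar",0),("vee_center",0),("funnel_knob",.18),("funnel_pin",.15)):
        for r in landmark_of(n,t)[:3]: print(n,t,round(r["p"],2),np.round(r["point"],1),atz(c,r["point"],z).round(3))
cv2.imwrite("pics/t4.png",cv2.resize(c["img"][120:260,170:350,::-1],None,fx=4,fy=4,interpolation=2))
E
```

```text
time_s: 9.0
position: [0.5192, -0.1967, 0.244]
tcp_rot: [[0.999, -0.051, -0.0], [-0.051, -0.999, 0.001], [-0.0, -0.001, -1.0]]
force: [0.8, -0.6, -0.5]
opening: 0.998
grasp_force: 0.0
side 0.94 [226.5, 193.3, 22.1, 34.8] [0.534 0.069 0.042]
side 0.92 [273.6, 268.0, 30.9, 42.2] [ 0.607 -0.271  0.042]
side 0.89 [195.5, 248.1, 22.7, 32.0] [ 0.414 -0.143  0.042]
side 0.84 [214.2, 288.3, 22.9, 28.6] [ 0.444 -0.281  0.042]
side 0.75 [176.8, 121.4, 126.9, 97.2] [0.584 0.299 0.042]
side jar 0.81 [298.  291.2] [ 0.617 -0.265  0.   ]
side jar 0.77 [220.8 237.2] [0.533 0.071 0.   ]
side jar 0.72 [269.4 205.2] [ 0.409 -0.12  -0.   ]
side vee_center 0.88 [219.  235.5] [ 0.529  0.081 -0.   ]
side funnel_knob 0.6 [206.6 188.4] [ 0.383 -0.061  0.18 ]
side funnel_pin 0.97 [181.9 259.5] [0.601 0.058 0.15 ]
top 0.92 [236.0, 194.7, 27.6, 16.9] [0.53  0.066 0.042]
top 0.57 [295.8, 232.6, 14.7, 14.1] [ 0.408 -0.119  0.042]
top 0.56 [339.4, 221.8, 11.8, 10.3] [ 0.454 -0.264  0.042]
top 0.5 [328.7, 169.5, 23.5, 20.8] [ 0.616 -0.247  0.042]
top jar 0.75 [242.  304.7] [ 0.398 -0.13   0.   ]
top jar 0.62 [204.9 247.5] [0.525 0.075 0.   ]
top jar 0.39 [228.6 339.1] [ 0.447 -0.252  0.   ]
top vee_center 0.62 [203.6 247.5] [0.53  0.075 0.   ]
top funnel_knob 0.89 [153.5 242.8] [0.678 0.088 0.18 ]
top funnel_pin 0.81 [178.5 248.1] [0.603 0.071 0.15 ]
```

View pics/t4.png

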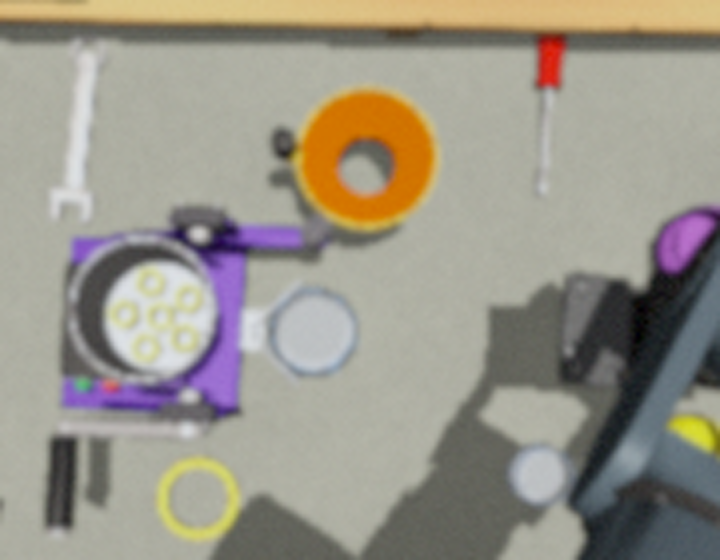

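The jar stands in the vee at (313,330). The funnel knob is at (283,142), giving knob ≈ (0.671,0.095), pin ≈ (0.605,0.071) and swing ≈ 2.6. I go over the knob.

```bash
python3 -m jog '[{"tx":1.7,"ty":-3.7,"tz":0,"roll":0,"jaw":0.6},{"tx":1.7,"ty":-3.7,"tz":0,"roll":0,"jaw":0.6},{"tx":1.7,"ty":-3.7,"tz":0,"roll":0,"jaw":0.6},{"tx":1.7,"ty":-3.7,"tz":0,"roll":0,"jaw":0.6},{"tx":1.7,"ty":-3.7,"tz":0,"roll":0,"jaw":0.6},{"tx":1.7,"ty":-3.7,"tz":0,"roll":0,"jaw":0.6},{"tx":1.7,"ty":-3.8,"tz":0,"roll":0,"jaw":0.6},{"tx":1.8,"ty":-3.9,"tz":0,"roll":0,"jaw":0.6}]'; python3 -m jog '[{"tx":0,"ty":0,"tz":0,"roll":0,"jaw":0.6},{"tx":0,"ty":0,"tz":0,"roll":0,"jaw":0.6}]'
python3 - <<'E'
from h import *
c=capture("side");a=c["img"][110:250,190:340,::-1]
cv2.imwrite("pics/s5.png",cv2.resize(a,None,fx=4,fy=4,interpolation=2))
s=read_state();print(pix(c,s["position"]), pix(c,[.671,.095,.199]),pix(c,s["position"]+[0,0,-.019]))
for r in landmark_of("side","funnel_knob")[:3]: print(r)
E
```

```text
time_s: 10.4
position: [0.6718, 0.0975, 0.242]
tcp_rot: [[0.999, -0.05, -0.001], [-0.05, -0.999, -0.0], [-0.001, 0.0, -1.0]]
force: [0.4, 0.4, 0.8]
opening: 0.604
grasp_force: 0.0
time_s: 10.6
position: [0.6712, 0.0969, 0.2416]
tcp_rot: [[0.999, -0.048, -0.002], [-0.048, -0.999, -0.0], [-0.002, 0.001, -1.0]]
force: [-0.4, -0.1, -0.6]
opening: 0.6
grasp_force: 0.0
[146.87510454 280.06639905] [159.29256629 279.61943532] [152.39818494 279.82212635]
{'point': [167.8, 281.8], 'p': 0.81}
```

View pics/s5.png

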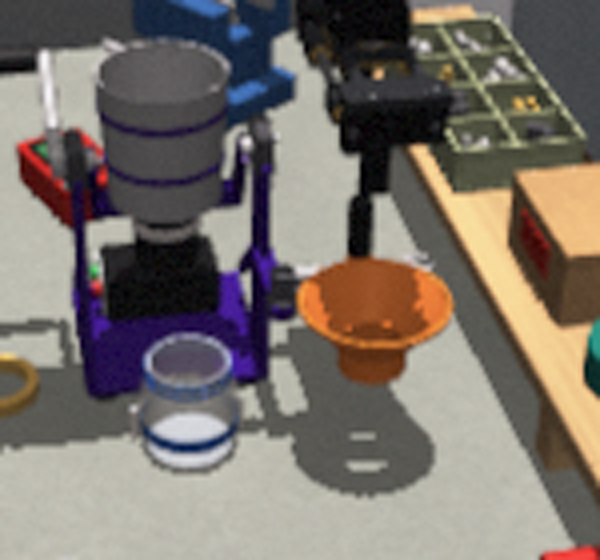

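The knob at (358,225) is right below the gripper, matching the prediction. I descend and grip it.

```bash
python3 -m jog '[{"tx":0,"ty":0.15,"tz":3,"roll":0,"jaw":0.6},{"tx":0,"ty":0,"tz":2.2,"roll":0,"jaw":0.6},{"tx":0,"ty":0,"tz":0.9,"roll":0,"jaw":0.6},{"tx":0,"ty":0,"tz":0,"roll":0,"jaw":0},{"tx":0,"ty":0,"tz":0,"roll":0,"jaw":0},{"tx":0,"ty":0,"tz":0,"roll":0,"jaw":0},{"tx":0,"ty":0,"tz":0,"roll":0,"jaw":0},{"tx":0,"ty":0,"tz":0,"roll":0,"jaw":0}]'
python3 - <<'E'
import numpy as np
from rig import read_state
p=np.array([.605,.0712]);k=read_state()["position"][:2];r=k-p;a0=np.arctan2(r[1],r[0]);print(np.degrees(a0),np.hypot(*r))
R=read_state()["tcp_rot"][:2,:2]
aa=np.linspace(a0,np.radians(-128),17);rr=np.linspace(np.hypot(*r),.07,17)
W=p+np.c_[rr*np.cos(aa),rr*np.sin(aa)]
print((np.diff(W,axis=0)@R*100).round(2),W[-1])
E
```

```text
time_s: 11.5
position: [0.6725, 0.0947, 0.1827]
tcp_rot: [[0.999, -0.05, 0.003], [-0.05, -0.999, 0.001], [0.003, -0.001, -1.0]]
force: [1.6, 2.9, 0.6]
opening: 0.229
grasp_force: 1.1
19.207406074191265 0.0714449035284037
[[ 0.34  1.09]
 [ 0.16  1.13]
 [-0.03  1.14]
 [-0.21  1.12]
 [-0.39  1.07]
 [-0.55  1.  ]
 [-0.7   0.89]
 [-0.84  0.77]
 [-0.95  0.62]
 [-1.03  0.46]
 [-1.09  0.29]
 [-1.12  0.11]
 [-1.13 -0.07]
 [-1.1  -0.25]
 [-1.04 -0.42]
 [-0.96 -0.58]] [0.5619037  0.01603925]
```

```bash
python3 -m jog '[{"tx":0.34,"ty":1.09,"tz":0,"roll":0,"jaw":0},{"tx":0.16,"ty":1.13,"tz":0,"roll":0,"jaw":0},{"tx":-0.03,"ty":1.14,"tz":0,"roll":0,"jaw":0},{"tx":-0.21,"ty":1.12,"tz":0,"roll":0,"jaw":0}]'; python3 -m jog '[{"tx":-0.39,"ty":1.07,"tz":0,"roll":0,"jaw":0},{"tx":-0.55,"ty":1,"tz":0,"roll":0,"jaw":0},{"tx":-0.7,"ty":0.89,"tz":0,"roll":0,"jaw":0},{"tx":-0.84,"ty":0.77,"tz":0,"roll":0,"jaw":0}]'
```

```text
time_s: 11.9
position: [0.6755, 0.0512, 0.1826]
tcp_rot: [[0.999, -0.052, 0.009], [-0.052, -0.999, 0.004], [0.009, -0.005, -1.0]]
force: [5.7, 6.4, -1.6]
opening: 0.224
grasp_force: 30.0
time_s: 12.3
position: [0.6476, 0.0147, 0.1822]
tcp_rot: [[0.999, -0.053, 0.007], [-0.053, -0.999, 0.004], [0.006, -0.004, -1.0]]
force: [5.1, 4.6, -2.4]
opening: 0.217
grasp_force: 30.0
```

```bash
python3 -m jog '[{"tx":-0.95,"ty":0.62,"tz":0,"roll":0,"jaw":0},{"tx":-1.03,"ty":0.46,"tz":0,"roll":0,"jaw":0},{"tx":-1.09,"ty":0.29,"tz":0,"roll":0,"jaw":0},{"tx":-1.12,"ty":0.11,"tz":0,"roll":0,"jaw":0}]'; python3 -m jog '[{"tx":-1.13,"ty":-0.07,"tz":0,"roll":0,"jaw":0},{"tx":-1.1,"ty":-0.25,"tz":0,"roll":0,"jaw":0},{"tx":-1.04,"ty":-0.42,"tz":0,"roll":0,"jaw":0},{"tx":-0.96,"ty":-0.58,"tz":0,"roll":0,"jaw":0},{"tx":0,"ty":0,"tz":0,"roll":0,"jaw":0}]'
```

```text
time_s: 12.7
position: [0.6056, 0.0023, 0.1821]
tcp_rot: [[0.999, -0.054, 0.009], [-0.054, -0.999, 0.004], [0.008, -0.005, -1.0]]
force: [7.9, 7.4, -5.8]
opening: 0.218
grasp_force: 30.0
time_s: 13.2
position: [0.5626, 0.0165, 0.182]
tcp_rot: [[0.999, -0.051, 0.005], [-0.051, -0.999, 0.001], [0.005, -0.001, -1.0]]
force: [4.9, 1.7, -3.6]
opening: 0.22
grasp_force: 30.0
```

Now push the last few mm until the stop is felt.

```bash
python3 -m jog '[{"tx":-0.25,"ty":-0.2,"tz":0,"roll":0,"jaw":0},{"tx":0,"ty":0,"tz":0,"roll":0,"jaw":0}]'|grep -E "pos|^force";python3 -m jog '[{"tx":-0.2,"ty":-0.17,"tz":0,"roll":0,"jaw":0},{"tx":0,"ty":0,"tz":0,"roll":0,"jaw":0}]'|grep -E "pos|^force"
```

```text
position: [0.5618, 0.0171, 0.182]
force: [6.7, -0.9, -5.7]
position: [0.5616, 0.0173, 0.1821]
force: [9.1, -5.2, -8.9]
```

```bash
python3 -m jog '[{"tx":0,"ty":0,"tz":0,"roll":0,"jaw":0.6},{"tx":0,"ty":0,"tz":0,"roll":0,"jaw":0.6},{"tx":0,"ty":0,"tz":0,"roll":0,"jaw":0.6},{"tx":0,"ty":0,"tz":-3,"roll":0,"jaw":0.6},{"tx":0,"ty":0,"tz":-4,"roll":0,"jaw":0.6},{"tx":0,"ty":0,"tz":-4,"roll":0,"jaw":0.6},{"tx":0,"ty":0,"tz":-4,"roll":0,"jaw":0.6},{"tx":-2.3,"ty":-3.1,"tz":0,"roll":0,"jaw":0.6}]'; python3 -m jog '[{"tx":-2.3,"ty":-3.1,"tz":0,"roll":0,"jaw":0.6},{"tx":-2.3,"ty":-3.1,"tz":0,"roll":0,"jaw":0.6},{"tx":-2.3,"ty":-3.1,"tz":0,"roll":0,"jaw":0.6},{"tx":-2.3,"ty":-3.1,"tz":0,"roll":0,"jaw":0.6},{"tx":-2.3,"ty":-3.1,"tz":0,"roll":0,"jaw":0.6},{"tx":-2.3,"ty":-3.1,"tz":0,"roll":0,"jaw":0.6},{"tx":0,"ty":0,"tz":0,"roll":0,"jaw":0.6},{"tx":0,"ty":0,"tz":0,"roll":0,"jaw":0.6}]'
python3 - <<'E'
from h import *
c=capture("side");a=c["img"][90:240,150:310,::-1]
cv2.imwrite("pics/s6.png",cv2.resize(a,None,fx=4,fy=4,interpolation=2))
s=read_state();print(pix(c,s["position"]), pix(c,[.414,.243,.2675]),pix(c,s["position"]+[0,0,-.019]))
for t,z in(("crank_grip",.2675),("funnel_knob",.18),("funnel_spout",.092)):
  for r in landmark_of("side",t)[:3]: print(t,r,atz(c,r["point"],z))
E
```

```text
time_s: 14.4
position: [0.5407, 0.0494, 0.3379]
tcp_rot: [[0.998, -0.054, 0.016], [-0.054, -0.999, -0.003], [0.016, 0.002, -1.0]]
force: [1.0, 0.9, 0.4]
opening: 0.599
grasp_force: 0.0
time_s: 15.2
position: [0.4059, 0.245, 0.3317]
tcp_rot: [[0.999, -0.047, -0.0], [-0.047, -0.999, -0.001], [-0.0, 0.001, -1.0]]
force: [-0.4, -0.6, 0.4]
opening: 0.6
grasp_force: 0.0
[105.54607189 184.40528697] [124.65331088 188.68109992] [111.31496212 184.96600599]
crank_grip {'point': [126.2, 184.7], 'p': 0.71} [0.40111004 0.23477733 0.2675    ]
crank_grip {'point': [145.5, 230.9], 'p': 0.68} [0.52228955 0.08726992 0.2675    ]
crank_grip {'point': [176.9, 274.1], 'p': 0.18} [ 0.60478751 -0.09458126  0.2675    ]
funnel_knob {'point': [185.5, 251.9], 'p': 0.66} [0.56653241 0.00201977 0.18      ]
funnel_spout {'point': [197.8, 235.9], 'p': 0.79} [0.53028137 0.07067468 0.092     ]
```

View pics/s6.png

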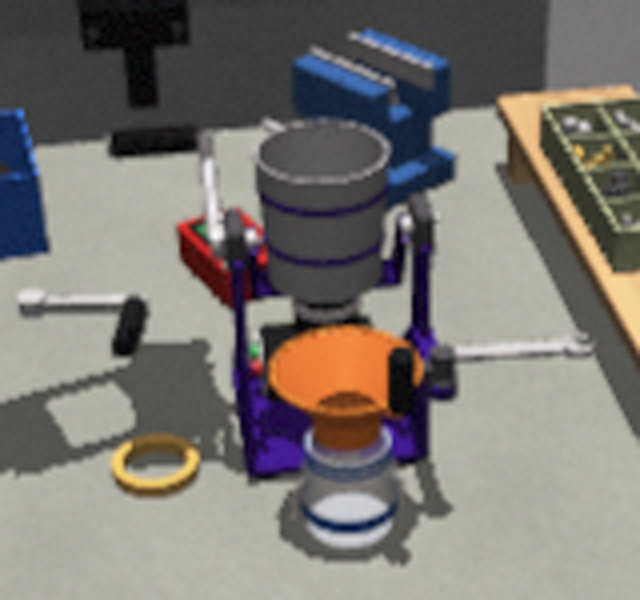

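The funnel is seated over the jar, with the spout at (348,430) and the knob at (400,380). The grip at (152,140) lies under the gripper as predicted. I descend and grip the crank.

```bash
python3 -m jog '[{"tx":0.2,"ty":0.15,"tz":3,"roll":0,"jaw":0.6},{"tx":0,"ty":0,"tz":2.4,"roll":0,"jaw":0.6},{"tx":0,"ty":0,"tz":1,"roll":0,"jaw":0.6},{"tx":0,"ty":0,"tz":0,"roll":0,"jaw":0},{"tx":0,"ty":0,"tz":0,"roll":0,"jaw":0},{"tx":0,"ty":0,"tz":0,"roll":0,"jaw":0},{"tx":0,"ty":0,"tz":0,"roll":0,"jaw":0},{"tx":0,"ty":0,"tz":0,"roll":0,"jaw":0}]'
python3 - <<'E'
import numpy as np
a=np.radians(np.r_[30:120:13j,np.linspace(120,147.5,7)[1:]])
print(np.c_[-np.diff(9.5*np.cos(a)),-np.diff(9.5*np.sin(a))].round(2).tolist())
E
```

```text
time_s: 16.2
position: [0.4092, 0.2437, 0.2684]
tcp_rot: [[0.999, -0.05, 0.002], [-0.05, -0.999, 0.002], [0.002, -0.002, -1.0]]
force: [0.2, -0.2, 1.4]
opening: 0.241
grasp_force: 30.0
[[0.69, -1.03], [0.82, -0.93], [0.93, -0.82], [1.03, -0.69], [1.11, -0.55], [1.18, -0.4], [1.22, -0.24], [1.24, -0.08], [1.24, 0.08], [1.22, 0.24], [1.18, 0.4], [1.11, 0.55], [0.64, 0.41], [0.61, 0.46], [0.57, 0.5], [0.53, 0.55], [0.48, 0.59], [0.43, 0.62]]
```

```bash
python3 -m jog '[{"tx":0,"ty":0.69,"tz":-1.03,"roll":0,"jaw":0},{"tx":0,"ty":0.82,"tz":-0.93,"roll":0,"jaw":0},{"tx":0,"ty":0.93,"tz":-0.82,"roll":0,"jaw":0},{"tx":0,"ty":1.03,"tz":-0.69,"roll":0,"jaw":0}]'
```

```text
time_s: 16.6
position: [0.4084, 0.2142, 0.3042]
tcp_rot: [[0.999, -0.052, 0.005], [-0.052, -0.999, 0.016], [0.004, -0.016, -1.0]]
force: [-0.6, 18.3, 3.9]
opening: 0.239
grasp_force: 30.0
```

```bash
python3 -m jog '[{"tx":0,"ty":1.11,"tz":-0.55,"roll":0,"jaw":0},{"tx":0,"ty":1.18,"tz":-0.4,"roll":0,"jaw":0},{"tx":0,"ty":1.22,"tz":-0.24,"roll":0,"jaw":0},{"tx":0,"ty":1.24,"tz":-0.08,"roll":0,"jaw":0}]'
```

```text
time_s: 17.0
position: [0.407, 0.1666, 0.3191]
tcp_rot: [[0.999, -0.051, 0.01], [-0.051, -0.999, 0.015], [0.009, -0.016, -1.0]]
force: [-1.3, 13.5, 9.2]
opening: 0.244
grasp_force: 30.1
```

```bash
python3 -m jog '[{"tx":0,"ty":1.24,"tz":0.1,"roll":0,"jaw":0},{"tx":0,"ty":1.22,"tz":0.3,"roll":0,"jaw":0},{"tx":0,"ty":1.18,"tz":0.45,"roll":0,"jaw":0},{"tx":0,"ty":1.11,"tz":0.55,"roll":0,"jaw":0}]'
```

```text
time_s: 17.4
position: [0.4049, 0.1165, 0.3036]
tcp_rot: [[0.999, -0.051, 0.009], [-0.051, -0.999, 0.009], [0.009, -0.009, -1.0]]
force: [2.3, 10.8, 9.0]
opening: 0.244
grasp_force: 30.1
```

```bash
python3 -m jog '[{"tx":0,"ty":0.64,"tz":0.41,"roll":0,"jaw":0},{"tx":0,"ty":0.61,"tz":0.46,"roll":0,"jaw":0},{"tx":0,"ty":0.57,"tz":0.5,"roll":0,"jaw":0},{"tx":0,"ty":0.53,"tz":0.55,"roll":0,"jaw":0},{"tx":0,"ty":0,"tz":0,"roll":0,"jaw":0}]'; python3 -m jog '[{"tx":0,"ty":0.48,"tz":0.59,"roll":0,"jaw":0},{"tx":0,"ty":0.43,"tz":0.62,"roll":0,"jaw":0},{"tx":0,"ty":0,"tz":0,"roll":0,"jaw":0},{"tx":0,"ty":0,"tz":0,"roll":0,"jaw":0}]'
```

```text
time_s: 17.9
position: [0.4037, 0.0925, 0.2827]
tcp_rot: [[0.999, -0.052, 0.008], [-0.052, -0.999, 0.007], [0.007, -0.008, -1.0]]
force: [5.8, 9.3, -2.6]
opening: 0.238
grasp_force: 30.2
time_s: 18.3
position: [0.4033, 0.0836, 0.2704]
tcp_rot: [[0.999, -0.052, 0.007], [-0.052, -0.999, 0.007], [0.007, -0.007, -1.0]]
force: [6.1, 8.9, -5.7]
opening: 0.238
grasp_force: 30.2
```

Tilt is about 2.05. I check the nuts.

```bash
python3 -m jog '[{"tx":0,"ty":0.1,"tz":0.2,"roll":0,"jaw":0},{"tx":0,"ty":0,"tz":0,"roll":0,"jaw":0},{"tx":0,"ty":0,"tz":0,"roll":0,"jaw":0},{"tx":0,"ty":0,"tz":0,"roll":0,"jaw":0},{"tx":0,"ty":0,"tz":0,"roll":0,"jaw":0}]';python3 - <<'E'
from h import *
c=capture("side");a=c["img"][100:240,180:310,::-1]
cv2.imwrite("pics/s7.png",cv2.resize(a,None,fx=4.2,fy=4.2,interpolation=2))
for r in landmark_of("side","nut1")[:10]: print(round(r["p"],2),r["point"])
E
```

```text
time_s: 18.8
position: [0.4033, 0.0827, 0.2689]
tcp_rot: [[0.999, -0.052, 0.008], [-0.052, -0.999, 0.007], [0.007, -0.007, -1.0]]
force: [5.3, 9.6, -0.2]
opening: 0.239
grasp_force: 29.9
```

View pics/s7.png

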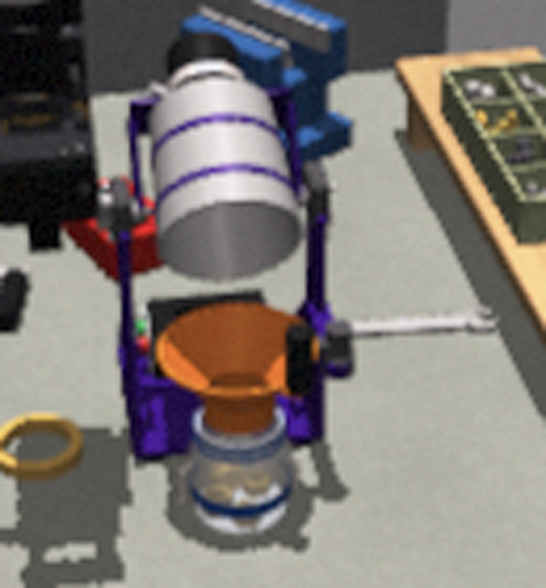

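Golden nuts lie in the jar at (240,490). The drum mouth and funnel show none left, and the jar is still home. I bring the drum back upright.

```bash
python3 -m jog '[{"tx":0,"ty":-0.53,"tz":-0.81,"roll":0,"jaw":0},{"tx":0,"ty":-0.48,"tz":-0.59,"roll":0,"jaw":0},{"tx":0,"ty":-0.53,"tz":-0.55,"roll":0,"jaw":0},{"tx":0,"ty":-0.57,"tz":-0.5,"roll":0,"jaw":0},{"tx":0,"ty":-0.61,"tz":-0.46,"roll":0,"jaw":0},{"tx":0,"ty":-0.64,"tz":-0.41,"roll":0,"jaw":0}]'
```

```text
time_s: 19.5
position: [0.4038, 0.1128, 0.3007]
tcp_rot: [[0.999, -0.049, 0.003], [-0.049, -0.999, -0.003], [0.004, 0.003, -1.0]]
force: [3.7, -2.6, -6.8]
opening: 0.242
grasp_force: 30.0
```

```bash
python3 -m jog '[{"tx":0,"ty":-1.11,"tz":-0.55,"roll":0,"jaw":0},{"tx":0,"ty":-1.18,"tz":-0.42,"roll":0,"jaw":0},{"tx":0,"ty":-1.22,"tz":-0.26,"roll":0,"jaw":0},{"tx":0,"ty":-1.24,"tz":-0.08,"roll":0,"jaw":0},{"tx":0,"ty":-1.24,"tz":0.08,"roll":0,"jaw":0},{"tx":0,"ty":-1.22,"tz":0.24,"roll":0,"jaw":0}]'
```

```text
time_s: 20.1
position: [0.4069, 0.1841, 0.3121]
tcp_rot: [[0.999, -0.048, 0.004], [-0.048, -0.999, -0.005], [0.004, 0.005, -1.0]]
force: [1.7, -5.2, 2.5]
opening: 0.243
grasp_force: 30.0
```

```bash
python3 -m jog '[{"tx":0,"ty":-1.18,"tz":0.4,"roll":0,"jaw":0},{"tx":0,"ty":-1.11,"tz":0.55,"roll":0,"jaw":0},{"tx":0,"ty":-1.03,"tz":0.69,"roll":0,"jaw":0},{"tx":0,"ty":-0.93,"tz":0.82,"roll":0,"jaw":0},{"tx":0,"ty":-0.82,"tz":0.93,"roll":0,"jaw":0},{"tx":0,"ty":-0.69,"tz":1.03,"roll":0,"jaw":0},{"tx":0,"ty":0,"tz":0,"roll":0,"jaw":0},{"tx":0,"ty":0,"tz":0,"roll":0,"jaw":0}]'
```

```text
time_s: 20.9
position: [0.4087, 0.2411, 0.2653]
tcp_rot: [[0.999, -0.048, -0.001], [-0.048, -0.999, -0.006], [-0.0, 0.006, -1.0]]
force: [4.0, -5.1, -8.4]
opening: 0.235
grasp_force: 30.3
```

```bash
python3 -m jog '[{"tx":0,"ty":-0.2,"tz":0.3,"roll":0,"jaw":0},{"tx":0,"ty":0,"tz":0,"roll":0,"jaw":0}]'; python3 -m jog '[{"tx":0,"ty":0,"tz":0,"roll":0,"jaw":0.6},{"tx":0,"ty":0,"tz":0,"roll":0,"jaw":0.6},{"tx":0,"ty":0,"tz":0,"roll":0,"jaw":0.6},{"tx":0,"ty":0,"tz":-3,"roll":0,"jaw":0.6},{"tx":0,"ty":0,"tz":-4,"roll":0,"jaw":0.6},{"tx":0,"ty":0,"tz":0,"roll":0,"jaw":0.6}]'
python3 - <<'E'
from h import *
for n in("side","top"):
  c=capture(n)
  for t,z in(("crank_grip",.2675),("drum_mouth",.275),("funnel_knob",.18),("nut1",.02),("jar",0)):
    for r in landmark_of(n,t)[:7]: print(n,t,round(r["p"],2),np.round(r["point"],1),atz(c,r["point"],z).round(3))
E
```

```text
time_s: 21.1
position: [0.4088, 0.2424, 0.263]
tcp_rot: [[0.999, -0.047, -0.0], [-0.047, -0.999, -0.007], [-0.0, 0.007, -1.0]]
force: [2.1, -6.7, -3.8]
opening: 0.233
grasp_force: 30.0
time_s: 21.7
position: [0.412, 0.2465, 0.3388]
tcp_rot: [[0.999, -0.05, 0.012], [-0.05, -0.999, 0.004], [0.011, -0.005, -1.0]]
force: [0.2, 0.8, -0.3]
opening: 0.586
grasp_force: 0.0
side crank_grip 0.82 [125.3 185.6] [0.404 0.24  0.268]
side crank_grip 0.18 [199.  233.9] [ 0.489 -0.167  0.268]
side drum_mouth 0.87 [129.8 232.6] [0.541 0.168 0.275]
side drum_mouth 0.34 [147.7 232. ] [0.521 0.061 0.275]
side funnel_knob 0.97 [185.4 250.6] [0.563 0.003 0.18 ]
side funnel_knob 0.47 [198.7 235.2] [ 0.51  -0.051  0.18 ]
side nut1 0.75 [254.6 323.2] [ 0.743 -0.149  0.02 ]
side nut1 0.22 [197.8 233.3] [0.536 0.169 0.02 ]
side jar 0.75 [206.  190.4] [ 0.392  0.178 -0.   ]
side jar 0.74 [296.2 290.9] [ 0.618 -0.259  0.   ]
side jar 0.63 [218.2 236.9] [0.534 0.084 0.   ]
side jar 0.56 [307.9 224.8] [ 0.444 -0.262  0.   ]
top crank_grip 0.66 [242.  182.8] [0.406 0.248 0.268]
top drum_mouth 0.85 [198.2 206. ] [0.531 0.186 0.275]
top drum_mouth 0.74 [185.4 264.3] [0.57  0.021 0.275]
top drum_mouth 0.67 [150.9 190. ] [0.665 0.235 0.275]
top funnel_knob 0.74 [201.5 249.6] [0.528 0.064 0.18 ]
top nut1 0.53 [207.4 245.5] [0.515 0.081 0.02 ]
top jar 0.79 [185.4 342.4] [ 0.602 -0.263  0.   ]
top jar 0.68 [230.4 341.8] [ 0.441 -0.261  0.   ]
top jar 0.55 [240.4 306.5] [ 0.404 -0.136  0.   ]
top jar 0.42 [202.7 247. ] [0.533 0.077 0.   ]
```

```bash
python3 -m jog '[{"tx":2.3,"ty":3.1,"tz":0,"roll":0,"jaw":0.6},{"tx":2.3,"ty":3.2,"tz":0,"roll":0,"jaw":0.6},{"tx":2.3,"ty":3.2,"tz":0,"roll":0,"jaw":0.6},{"tx":2.3,"ty":3.2,"tz":0,"roll":0,"jaw":0.6},{"tx":2.3,"ty":3.1,"tz":0,"roll":0,"jaw":0.6},{"tx":2.3,"ty":3.1,"tz":0,"roll":0,"jaw":0.6},{"tx":2.3,"ty":3.2,"tz":0,"roll":0,"jaw":0.6},{"tx":0,"ty":0,"tz":0,"roll":0,"jaw":0.6}]'; python3 -m jog '[{"tx":0,"ty":0,"tz":0,"roll":0,"jaw":0.6}]'
```

```text
time_s: 23.1
position: [0.5615, 0.0119, 0.3332]
tcp_rot: [[0.998, -0.055, 0.002], [-0.055, -0.998, -0.002], [0.002, 0.002, -1.0]]
force: [-0.3, 0.2, -0.1]
opening: 0.597
grasp_force: 0.0
time_s: 23.2
position: [0.5586, 0.0155, 0.333]
tcp_rot: [[0.999, -0.052, -0.001], [-0.052, -0.999, 0.001], [-0.001, -0.001, -1.0]]
force: [-0.4, -0.1, -0.1]
opening: 0.603
grasp_force: 0.0
```

```bash
python3 -m jog '[{"tx":0.3,"ty":-0.15,"tz":3,"roll":0,"jaw":0.6},{"tx":0,"ty":0,"tz":3.5,"roll":0,"jaw":0.6},{"tx":0,"ty":0,"tz":3,"roll":0,"jaw":0.6},{"tx":0,"ty":0,"tz":2.5,"roll":0,"jaw":0.6},{"tx":0,"ty":0,"tz":2,"roll":0,"jaw":0.6},{"tx":0,"ty":0,"tz":1,"roll":0,"jaw":0.6},{"tx":0,"ty":0,"tz":0,"roll":0,"jaw":0.6}]'; python3 -m jog '[{"tx":0,"ty":0,"tz":0,"roll":0,"jaw":0},{"tx":0,"ty":0,"tz":0,"roll":0,"jaw":0},{"tx":0,"ty":0,"tz":0,"roll":0,"jaw":0},{"tx":0,"ty":0,"tz":0,"roll":0,"jaw":0},{"tx":0,"ty":0,"tz":0,"roll":0,"jaw":0},{"tx":0,"ty":0,"tz":0,"roll":0,"jaw":0}]'
```

```text
time_s: 23.9
position: [0.5602, 0.0187, 0.1824]
tcp_rot: [[0.999, -0.049, -0.003], [-0.049, -0.999, 0.001], [-0.003, -0.001, -1.0]]
force: [-0.8, -0.4, -0.9]
opening: 0.603
grasp_force: 0.0
time_s: 24.5
position: [0.561, 0.016, 0.1841]
tcp_rot: [[0.999, -0.049, -0.001], [-0.049, -0.999, -0.003], [-0.001, 0.003, -1.0]]
force: [-2.5, -5.1, 2.9]
opening: 0.22
grasp_force: 30.0
```

Knob gripped; I swing back along the reversed arc to about 2.3 rad.

```bash
python3 -m jog '[{"tx":0.96,"ty":0.58,"tz":0,"roll":0,"jaw":0},{"tx":1.04,"ty":0.42,"tz":0,"roll":0,"jaw":0},{"tx":1.1,"ty":0.25,"tz":0,"roll":0,"jaw":0},{"tx":1.13,"ty":0.07,"tz":0,"roll":0,"jaw":0}]'; python3 -m jog '[{"tx":1.12,"ty":-0.11,"tz":0,"roll":0,"jaw":0},{"tx":1.09,"ty":-0.29,"tz":0,"roll":0,"jaw":0},{"tx":1.03,"ty":-0.46,"tz":0,"roll":0,"jaw":0},{"tx":0.95,"ty":-0.62,"tz":0,"roll":0,"jaw":0}]'
```

```text
time_s: 24.9
position: [0.6006, 0.0028, 0.1841]
tcp_rot: [[0.999, -0.049, -0.006], [-0.049, -0.999, 0.001], [-0.006, -0.001, -1.0]]
force: [-5.9, 2.2, 7.1]
opening: 0.219
grasp_force: 30.0
time_s: 25.3
position: [0.6458, 0.0111, 0.1842]
tcp_rot: [[0.999, -0.048, -0.001], [-0.048, -0.999, -0.008], [-0.0, 0.008, -1.0]]
force: [-0.7, -10.7, 0.5]
opening: 0.218
grasp_force: 30.0
```

```bash
python3 -m jog '[{"tx":0.84,"ty":-0.77,"tz":0,"roll":0,"jaw":0},{"tx":0.7,"ty":-0.89,"tz":0,"roll":0,"jaw":0},{"tx":0.55,"ty":-1,"tz":0,"roll":0,"jaw":0},{"tx":0.39,"ty":-1.07,"tz":0,"roll":0,"jaw":0},{"tx":0.21,"ty":-1.12,"tz":0,"roll":0,"jaw":0},{"tx":0.03,"ty":-1.14,"tz":0,"roll":0,"jaw":0},{"tx":0,"ty":0,"tz":0,"roll":0,"jaw":0}]'
```

```text
time_s: 26.0
position: [0.6906, 0.0722, 0.1855]
tcp_rot: [[0.998, -0.051, 0.036], [-0.051, -0.999, -0.002], [0.036, 0.0, -0.999]]
force: [27.7, 0.0, -13.6]
opening: 0.12
grasp_force: 29.8
```

```bash
python3 -m jog '[{"tx":0,"ty":0,"tz":0,"roll":0,"jaw":0.6},{"tx":0,"ty":0,"tz":0,"roll":0,"jaw":0.6},{"tx":0,"ty":0,"tz":0,"roll":0,"jaw":0.6},{"tx":0,"ty":0,"tz":-3,"roll":0,"jaw":0.6},{"tx":0,"ty":0,"tz":-4,"roll":0,"jaw":0.6},{"tx":-1,"ty":4.5,"tz":0,"roll":0,"jaw":0.6},{"tx":-1,"ty":4.5,"tz":0,"roll":0,"jaw":0.6},{"tx":-1,"ty":4.5,"tz":0,"roll":0,"jaw":0.6}]'; python3 -m jog '[{"tx":-1,"ty":4.5,"tz":0,"roll":0,"jaw":0.6},{"tx":-1,"ty":4.5,"tz":0,"roll":0,"jaw":0.6},{"tx":0,"ty":4.5,"tz":0,"roll":0,"jaw":0.6},{"tx":0,"ty":3,"tz":0,"roll":0,"jaw":0.6},{"tx":0,"ty":0,"tz":0,"roll":0,"jaw":0.6}]'
python3 - <<'E'
from h import *
for n in("side","top"):
  c=capture(n)
  for t,z in(("funnel_knob",.18),("funnel_spout",.092),("funnel_pin",.15),("nut1",.02),("jar",0),("drum_mouth",.275),("crank_grip",.2675)):
    for r in landmark_of(n,t)[:7]: print(n,t,round(r["p"],2),np.round(r["point"],1),atz(c,r["point"],z).round(3))
  for t in("nut1","funnel_knob"):
    for r in trace(n,t)[:8]: b=r["bbox"];print(n,"trace",t,round(r["p"],2),b,atz(c,[b[1]+b[3]/2,b[0]+b[2]/2],.02 if t=="nut1" else .15).round(3))
E
```

```text
time_s: 26.8
position: [0.6378, -0.0604, 0.2538]
tcp_rot: [[0.999, -0.049, -0.001], [-0.049, -0.999, 0.0], [-0.001, -0.0, -1.0]]
force: [0.8, -0.5, -0.3]
opening: 0.593
grasp_force: 0.0
time_s: 27.3
position: [0.6098, -0.2281, 0.2532]
tcp_rot: [[0.998, -0.056, -0.001], [-0.056, -0.998, -0.001], [-0.001, 0.001, -1.0]]
force: [-0.4, 1.0, 0.5]
opening: 0.597
grasp_force: 0.0
side funnel_spout 0.85 [206.2 275.4] [0.639 0.006 0.092]
side funnel_pin 0.58 [180.2 260.7] [0.607 0.066 0.15 ]
side nut1 0.23 [129.3 232.1] [0.612 0.661 0.02 ]
side jar 0.89 [298.3 288.7] [ 0.61  -0.265  0.   ]
side jar 0.78 [270.5 209.6] [ 0.421 -0.126 -0.   ]
side jar 0.69 [307.7 222.9] [ 0.439 -0.26   0.   ]
side drum_mouth 0.82 [129.4 235.6] [0.55  0.169 0.275]
side crank_grip 0.71 [125.4 187. ] [0.408 0.239 0.268]
side trace funnel_knob 0.87 [258.9, 178.8, 38.7, 30.7] [ 0.641 -0.013  0.15 ]
side trace funnel_knob 0.37 [178.4, 121.1, 120.7, 90.4] [0.555 0.157 0.15 ]
top funnel_knob 0.84 [150.4 247.6] [0.688 0.073 0.18 ]
top funnel_knob 0.64 [198.4 241.4] [0.538 0.089 0.18 ]
top funnel_spout 0.87 [165.1 266.6] [0.656 0.012 0.092]
top funnel_spout 0.37 [205.2 247.9] [0.52  0.071 0.092]
top funnel_pin 0.85 [179.3 248.1] [0.601 0.071 0.15 ]
top nut1 0.7 [199.7 216.5] [0.541 0.184 0.02 ]
top nut1 0.49 [207.2 247.6] [0.516 0.074 0.02 ]
top nut1 0.35 [195.9 242.2] [0.556 0.094 0.02 ]
top jar 0.8 [203.6 246.6] [0.53  0.078 0.   ]
top jar 0.61 [185.2 341.3] [ 0.602 -0.259  0.   ]
top jar 0.51 [241.6 304.8] [ 0.399 -0.13   0.   ]
top drum_mouth 0.65 [197.6 209.1] [0.533 0.177 0.275]
top drum_mouth 0.44 [197.3 217.6] [0.534 0.153 0.275]
top crank_grip 0.69 [238.7 181.2] [0.415 0.253 0.268]
top crank_grip 0.2 [164.5 265.9] [0.632 0.017 0.268]
top trace funnel_knob 0.66 [246.3, 146.0, 41.4, 36.3] [0.65  0.012 0.15 ]
```

Funnel swing is now about 2.2 rad. The network reports a possible nut in the drum at top (216,200), so I check it by colour against the first picture.

Run:
```python
from h import *
a=cv2.imread("pics/top0.png").astype(int);c=capture("top")["img"][:,:,::-1].astype(int)
def y(i,r0,r1,c0,c1): p=i[r0:r1,c0:c1];return (p[:,:,2]+p[:,:,1])//2-p[:,:,0]
for n,i in(("before",a),("now",c)):
    print(n,"drum>20",(y(i,186,214,192,224)>20).sum(),"jar>20",(y(i,190,218,234,262)>20).sum())
print(y(c,188,212,198,222)[::2,::2]);print(y(a,188,212,198,222)[::2,::2]);print("jar");print(y(c,190,218,234,262)[::2,::2])
g=(c.sum(2)//3);print(g[188:212:2,198:222:2]);
# yellowish anywhere on bench changed since start
d=(np.abs(c-a).sum(2)>60)&(((c[:,:,2]+c[:,:,1])//2-c[:,:,0])>25); yy,xx=np.nonzero(d)
n,l,s,ce=cv2.connectedComponentsWithStats(d.astype(np.uint8));print([(s[k][4],ce[k].round()) for k in range(1,n) if s[k][4]>3])
```

```text
before drum>20 217 jar>20 0
now drum>20 0 jar>20 142
[[  2  -1  -6  -7  -6  -6  -6  -6  -7  -6  -5  -9]
 [ -4  -6  -6  -6  -6  -7  -6  -7  -7  -7  -6  -2]
 [ -6  -7  -7  -6  -7  -7  -7  -6  -6  -7  -6  -6]
 [ -6  -7  -7  -7  -6  -5  -6  -7  -6  -5  -7  -8]
 [ -6  -6  -7  -6  -6  -7  -7  -7  -6  -7  -6  -7]
 [ -6  -6  -6  -6  -6  -7  -7  -7  -6  -6  -6  -5]
 [ -7  -7  -7  -7  -7  -7  -7  -6  -5  -6  -6  -7]
 [ -6  -7  -6  -7  -6  -6  -7  -7  -7  -7  -6  -6]
 [ -6  -7  -6  -6  -7  -6  -5  -6  -7  -6  -7  -5]
 [ -4  -6  -7  -7  -6  -6  -6  -6  -6  -6  -6  -5]
 [ -5  -6  -6  -6  -6  -7  -7  -7  -7  -6  -5  -8]
 [  3  -3  -6  -6  -7  -7  -6  -7  -6  -6  -7 -39]]
[[  0  -2  -1  22  49  44  18  -7  -6  -6  -5 -11]
 [ -2  -7  -4  32  13   7  42  -5  -5   7   2  -3]
 [ -4  -6  -6  20  38  36  33  -3  23  44  38  15]
 [ -2   9   1  -4   9  14   6  -1  40   1  15  27]
 [ 28  42  43  11   5  35  40  26  45  31  43  15]
 [ 50   0  16  26  22  31   3  46   5  11   8  -6]
 [ 32  34  46  11  13  35  15  46   8  11   1  -6]
 [  0   9   7  -1   6  20  30  26  50  37  34  -2]
 [ -6  -6  -2  34  40  34 
[... 1074 characters left out ...]
 228 227 226 227 226 226 227 217 163]
 [195 226 225 227 226 227 227 226 227 227 226 209]
 [220 226 226 226 228 226 227 226 227 226 227 223]
 [226 227 226 227 227 226 226 227 227 227 227 225]
 [227 226 227 227 227 226 227 227 227 227 227 226]
 [226 226 226 226 226 226 227 226 226 227 227 226]
 [226 226 227 226 226 227 227 226 226 226 227 226]
 [222 226 226 228 226 227 226 226 227 227 227 224]
 [195 225 227 227 227 227 227 227 227 228 226 206]
 [120 200 225 227 227 227 227 227 227 225 216 162]
 [ 71 119 189 217 225 227 227 226 222 213 169  92]]
[(np.int32(147), array([257., 155.])), (np.int32(575), array([269., 169.])), (np.int32(117), array([247., 204.])), (np.int32(26), array([228., 248.]))]
```

The drum is empty, the jar holds the brass, and no stray nut shows. I quickly check that the collar has not moved, then hand in.

Run:
```python
from h import *
c=capture("top")["img"];a=cv2.imread("pics/top0.png")[:,:,::-1]
for i in(a,c):
    h=cv2.cvtColor(np.ascontiguousarray(i[230:262,205:236]),cv2.COLOR_RGB2HSV);m=(h[:,:,1]>110)&(h[:,:,0]>15)&(h[:,:,0]<40);y,x=np.nonzero(m);print(len(y),(y.min()+y.max())/2+230,(x.min()+x.max())/2+205)
print(read_state()["force"].round(1),hand_in())
```

```text
89 244.5 219.0
84 244.0 219.5
the job is handed in; nothing more can be done
[-0.5 -0.  -0.3] None
```

I handed the job in at about 27 s of the 72 s allowed, and no verdict came back: the camera checks show brass nuts in the jar and none left in the drum or on the bench (I didn't count all six), with the jar standing in the vee, the drum upright and the funnel swung out about 2.2 rad.

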